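# Start a UV cure cycle

### The arm

A 6-joint arm with a two-finger parallel gripper is mounted at the origin on a cart in front of the work surface, level with it; the furniture and walls round the work are solid. World frame = base frame: x ahead of the robot, y to its left, z up, the work surface at z = 0. Lengths are in m, angles in rad, forces in N, time in s.
With the tool pointing down it reaches from about 0.325 to 0.75 m from the base axis. Payload 7.6 kg.
Tool frame: the origin (TCP) lies on the centre line of the jaws, within the pads' length; the fingertips stand 11 mm ahead of it and the grasp point (between the pads) lies 8 mm behind it; z points along the fingers, y is the line along which they close (so a half turn about z gives the same grasp; the last joint's range is limited). The gripper opens to 85 mm and grips with 20 to 120 N. Pads are 22 mm wide; open, the fingers measure 114 mm over their backs; the gripper's body (76 mm by 85 mm) begins 54 mm behind the grasp point. The pads swing forward as they close: fully open they stand 13 mm farther back than shut.
Start: joints at [-1.205, 0.052, 1.401, -0, 1.689, -0.07], TCP at [0.222, -0.476, 0.242] pointing down, gripper open.
Joint ranges: [-2.9, 2.9], [-0.91, 2.17], [0.12, 2.37], [-1.06, 4.2], [0.26, 2.73], [-2.93, 2.93]. Speed limits (rad/s): [2.57, 2.57, 3.01, 3.14, 3.14, 3.14].

### API

Orientations are given as a unit quaternion [w, x, y, z].
In Python, from bench import state, camera, job_done gives the robot as it stands. The module is installed in compiled form; this text tells all that it offers.
- The arm moves only by the tool play_rows, never from a script. Its argument "commands" is text: rows parted by semicolons, each of 7 numbers parted by spaces: the shift along the tool's x, y, z scaled (see below), then the turn, a rotation vector about the tool's x, y, z scaled (see below), then the opening, from 0 (shut) to 1 (fully open). In form: x y z ax ay az hand; .... A call has 1 to 5 rows; each row shifts and turns the commanded pose from where the row before left it, along the tool's axes as they then stand; what a row does not reach is not made up. The controller multiplies each number of a shift by 0.2 m and each number of a turn by 360 degrees. A row lasts 1/8 s, in which the tool goes at most 62.5 mm and 10.7 degrees, less where a joint would pass 70% of its speed; a pose out of reach is approached as far as the arm can. A call with a number of a shift or a turn outside -1 to 1 is refused whole. A call with a gripper value outside its range is refused whole. The fingers move at their own pace and stop on an object; "newtons" is the grip in N (left out, the last holds). Time passes only in rows, so rows that do not move let the fingers close. It gives the time, the measured TCP pose, the force, the opening and the grip force at its end, in the units of the state.
- state(): the state, without advancing time (a new reading comes with each control period).
- camera(name): name is "scene" or "top" or "wrist"; returns a dict with "frame" (480x640x3 uint8, red, green, blue), "camera_matrix" (3x3 intrinsics, pixels), "R" (3x3) and "t" (3): a world point X has camera coordinates R X + t. Camera axes: x right, y down, z forward; pixel columns grow to the right and rows downward; lengths in m; the calibration is good to about 2 mm. A picture is of the moment at which its call begins. There is no depth.
- job_done(): hands the job in; it is judged then, once.
The state is a dict: "t": time; "joints": joint angles; "qvel": joint speeds; "joint_efforts": joint torques, N m; "ee_pos": TCP position; "tool_rot": TCP orientation; "ft_force": force on the tool from outside, world axes, zero at the start; "torque": the same for the moment, N m; "grip_width": finger opening in m; "grasp_force": force on a finger pad.
Only numpy, scipy, OpenCV 4.12 (cv2) and the standard library are available. Lean on these libraries where they do the work, as an engineer would, in place of code of your own. Each camera call takes 0.05 s, during which the arm holds its last target. There are 200 camera calls.

### The job

A freshly bonded halo ring lies in the UV curing box on the bench. Press the box's amber-windowed lid down until its spring bolt catches and the lid stays shut by itself (no UV light may get out), then switch the power on by pressing the raised end of the rocker until it tips right over, then press the low flat round start button all the way in and let it come back out. Pick nothing up, never press the tall mushroom-headed stop button, and leave the ring and the other things around the box where they are.

Things in the scene. Friction and masses are not known exactly. Their poses are not given: they have to be found in the camera images.
- cure_box: UV curing box, fixed: 220 wide (y), 210 deep (x); origin: centre of its underside. +x to its back, +y to its left, turned up to 0.2 rad. The back 140 mm is the open chamber, walls 85 high; the front 70 mm a control deck sloping down to the robot by 0.21 rad (56 high at the chamber, 42 in front). Its three controls stand at x = -73, y = +70, 0, -70 mm; which is where differs from start to start.
- hinge (a point): centre of the lid's hinge line at the back of the box, 103.5 mm behind the box's origin and 88 mm above the bench; the hinge line runs along the box's y axis.
- lid (a joint): lid angle in rad: 0 = fully shut, 1.05 = fully open; starts at 0.6 to 0.95. A spring lifts it and hinge friction holds it: let go while not caught it springs back up to about 0.4. Shutting it takes about 6 N on its front rail, some 8 N where the bolt gives way just before it is fully shut. Caught, it rests at about 0.01.
- lid_press (a point): point on top of the lid's front rail, mid-width, where to press: 122 mm from the hinge line, 13 mm above the lid's hinge plane (101 mm above the bench when shut); moves with the lid. The rail is flat, dark, 220 mm wide, 32 mm deep; the lid's front edge is 19 mm in front of this point, with a 7 mm longer lip in the middle; behind it is the amber window, 5 mm lower.
- bolt (a joint): travel in m of the spring bolt in the chamber's front wall that catches the tongue under the lid: 0 = out (catching), about 0.005 while the tongue pushes it back. Its small steel thumb slide stands a few mm proud of the deck at mid-width, against the chamber wall; it need not be touched.
- rocker (a joint): angle of the power rocker in rad: 0 = off, its end nearest the robot raised; 0.30 = on, that end level with the deck and the far end raised. It snaps: past 0.15 it goes over by itself, and it stays. Needs about 4 to 5 N on the raised end.
- rocker_press (a point): point on top of the rocker's raised (front) half, 17 mm in front of its pivot; the paddle is 25 mm long, 28 wide, black, in a dark frame 62 by 40 mm. At the start it is about 14 mm above the deck; it goes down 5 mm, square to the deck, as the rocker tips. It moves with the rocker.
- start (a joint): travel of the start button in m: 0 = out, 0.006 = fully in; a spring brings it back (2 N to begin, 5 N fully in). It moves square to the sloped deck.
- start_top (a point): centre of the top of the start button: flat, black, round, 33 mm in diameter, in a low steel ring; it stands 11 mm above the deck, 7 mm above its ring.
- stop (a joint): travel of the stop button in m, 0 = out; not to be pressed.
- stop_top (a point): centre of the top of the stop button: black mushroom head 41 mm in diameter, standing 27 mm above the deck.
- halo_ring: thin white trim ring, about 90 mm across and 9 mm thick, lying loose on the chamber's floor (22 mm above the bench); origin at the centre of its underside.
- primer_bottle: brown dropper bottle, 33 mm wide, 102 mm tall, standing on the bench by the left side of the box; origin at the centre of its underside.
- relay: black relay, 30 x 28 x 37 mm with its pins, on the bench by the left front of the box; origin under its centre.
- ballast: flat grey metal xenon ballast, 77 x 90 x 31 mm, lying on the bench by the right side of the box; origin under its centre.
- bulb_1: halogen bulb, 32 mm wide, 46 mm tall, standing on the bench by the right front of the box; origin under its centre.
- multimeter: yellow multimeter, 140 x 72 x 42 mm, lying to the left; origin under its centre.

How it is judged:
By the outcome, as a careful person would: the job done as asked, in the order asked, and still so for the second after the job is handed in, with the robot touching nothing.
It also fails if it takes over 43 s, if anything falls off the work surface, if the arm or the gripper's body presses on something with over 40 N, if the wrist force passes 120 N, or if a joint passes its speed limit or range.

## Working session

There is one attempt and no reset: what is moved stays moved. The work goes in short steps, Python scripts to look and compute and a tool call to move; the robot and the scene stay as the last step left them, time stands still between calls to the robot, and variables do not carry over. Pictures are saved under pics/ and viewed, at most 10 in all, crops included, and the job is handed in when it is done.

Besides the shell and the picture viewer there is one more tool, called after "Call:" as name(argument=value, ...), one argument or row to a line, values as JSON. play_rows: Moves the arm, as the interface text tells. Shifts and turns lie within -1 to 1; 1 stands for 0.2 m of shift or 360 degrees of turn. Its arguments: {"type":"object","properties":{"commands":{"type":"string"},"newtons":{"type":"number"}},"required":["commands"]}

```bash
mkdir -p pics
python3 - <<'E'
from bench import state,camera
import cv2,pickle
d={}
for n in("scene","top"):
    c=camera(n);d[n]=c;cv2.imwrite(f"pics/{n}1.png",c["frame"][:,:,::-1])
pickle.dump(d,open("c1.pkl","wb"))
s=state();print(s["t"],s["ee_pos"],s["tool_rot"],s["ft_force"])
E
```

```text
0.1 [ 0.22155891 -0.47568054  0.24156768] [-6.88699838e-04  9.76351526e-01  2.16187909e-01 -1.02268901e-04] [ 0.57778732 -0.20713127  1.35978155]
```

View pics/scene1.png

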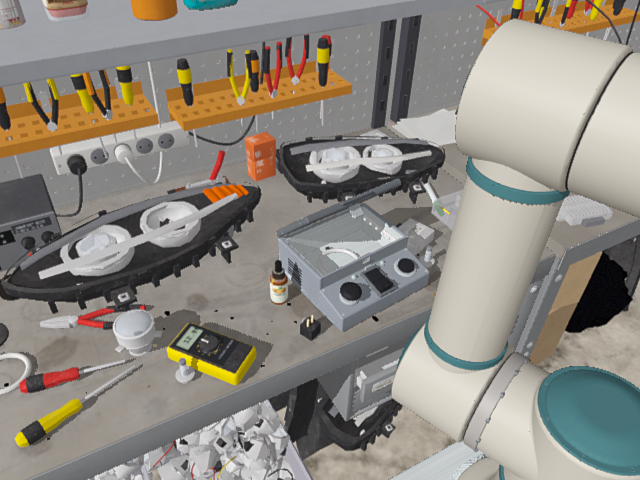

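View pics/top1.png

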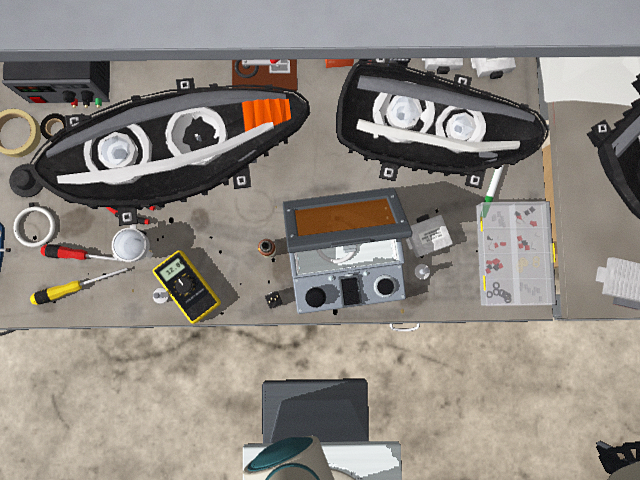

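The scene view shows the lid open, with the mushroom stop at about (352,291), the rocker at (380,280) and the start button at (405,266). In the top view they are at (316,297), (350,290) and (384,287), so stop is left, rocker middle, start right. I'll enlarge the crops for accuracy.

Run:
```python
import pickle,cv2,numpy as np
d=pickle.load(open("c1.pkl","rb"))
a=d["top"]["frame"][180:320,270:420,::-1];b=d["scene"]["frame"][190:340,270:440,::-1]
a=cv2.resize(a,None,fx=5,fy=4.2857,interpolation=2)[:600]
a=cv2.resize(d["top"]["frame"][180:320,270:420,::-1],None,fx=4,fy=4,interpolation=cv2.INTER_CUBIC)
b=cv2.resize(b,None,fx=4,fy=4,interpolation=cv2.INTER_CUBIC)
cv2.imwrite("pics/a.png",a);cv2.imwrite("pics/b.png",b)
for n in d: print(n,d[n]["camera_matrix"].round(1).tolist(),d[n]["R"].round(3).tolist(),d[n]["t"].round(3))
```

```text
scene [[544.7, 0.0, 310.5], [0.0, 544.7, 247.4], [0.0, 0.0, 1.0]] [[-0.478, -0.878, 0.017], [-0.574, 0.298, -0.763], [0.665, -0.374, -0.647]] [0.294 0.382 0.734]
top [[534.9, 0.0, 312.3], [0.0, 534.9, 242.8], [0.0, 0.0, 1.0]] [[-0.014, -1.0, 0.015], [-0.994, 0.012, -0.108], [0.108, -0.017, -0.994]] [0.018 0.557 1.061]
```

View pics/a.png

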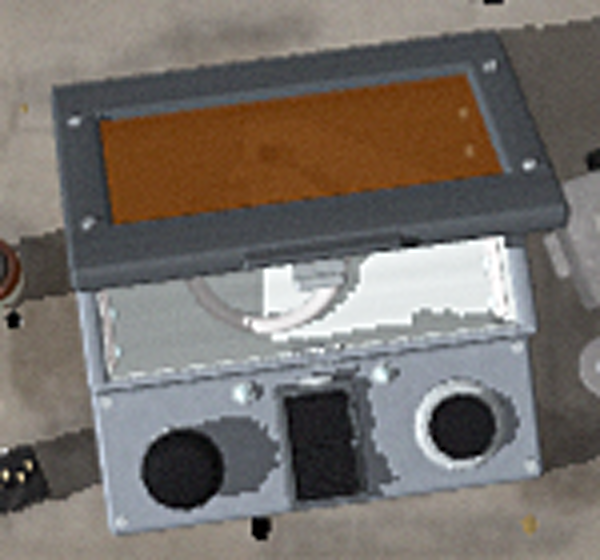

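View pics/b.png

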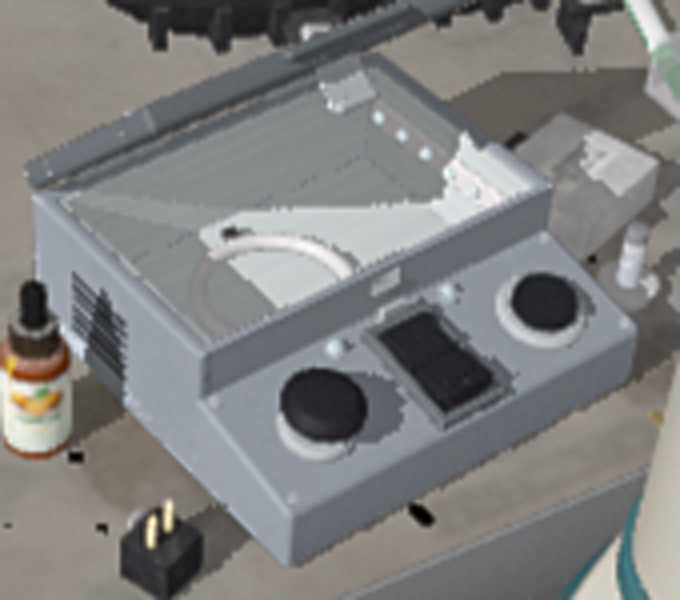

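```bash
cat > h.py <<'E'
import numpy as np
from scipy.spatial.transform import Rotation as Ro
n=np.array([-np.sin(.21),0,np.cos(.21)])
def deck(x,y,h): return np.array([x,y,.042+(x+.105)*np.tan(.21)])+h*n
def lidp(r,y,h,a): return np.array([.1035-r*np.cos(a)+h*np.sin(a)*1,y,.088+r*np.sin(a)+h*np.cos(a)])
def W(p,P): 
    c,s=np.cos(p[2]),np.sin(p[2]); return np.array([p[0]+c*P[0]-s*P[1],p[1]+s*P[0]+c*P[1],P[2]])
def proj(c,X):
    q=c["camera_matrix"]@(c["R"]@X+c["t"]); return q[:2]/q[2]
E
python3 - <<'E'
import pickle,numpy as np
from h import *
from scipy.optimize import least_squares
d=pickle.load(open("c1.pkl","rb"))
F=lambda a:[("top",deck(-.105,.11,0),(112,532)),("top",deck(-.105,-.11,0),(541,474)),("top",deck(-.073,-.07,.011),(462,426)),("top",deck(-.073,.07,.027),(182,468)),
("top",lidp(.141,.11,.013,a),(78,280)),("top",lidp(.141,-.11,.013,a),(566,215)),
("scene",deck(-.105,.11,0),(292,508)),("scene",deck(-.105,-.11,0),(635,320)),("scene",deck(-.073,-.07,.011),(546,300)),("scene",deck(-.073,.07,.027),(323,402)),
("scene",np.array([-.035,.11,.085]),(207,355)),("scene",np.array([-.035,-.11,.085]),(550,185))]
off={"top":(270,180),"scene":(270,190)}
f=lambda p:np.concatenate([proj(d[k],W(p,X))-np.array(u)/4-off[k] for k,X,u in F(p[3])])
r=least_squares(f,[.5,0,0,.8],loss="soft_l1");p=r.x;print(p);print(r.fun.reshape(-1,2).round(1).tolist())
np.save("p.npy",p)
for nm,X in [("lidpress",lidp(.122,0,.013,p[3])),("shut",lidp(.122,0,.013,0)),("rocker",deck(-.090,0,.014)),("start",deck(-.073,-.07,.011)),("stop",deck(-.073,.07,.027))]: print(nm,W(p,X).round(4))
E
```

```text
[ 0.53241019 -0.05200704  0.12212521  0.73596151]
[[-1.4, 0.5], [0.4, -0.1], [-0.5, -0.4], [-0.4, 0.4], [-2.7, 0.4], [0.5, -0.2], [-0.4, 1.0], [2.3, 0.3], [0.2, -2.0], [1.3, -3.5], [-1.9, -0.8], [1.7, -1.6]]
lidpress [ 0.5541 -0.0494  0.1795]
shut [ 0.514  -0.0543  0.101 ]
rocker [ 0.4402 -0.0633  0.0589]
start [ 0.4662 -0.1307  0.0596]
stop [0.4458 0.0079 0.0752]
```

Call:
play_rows(
  commands="0 0 0 0 0 0.025 0; 0 0 0 0 0 0.025 0; 0.2 -0.2 0 0 0 0 0; 0.2 -0.2 0 0 0 0 0; 0.2 -0.2 0 0 0 0 0",
  newtons=40,
)

```text
t: 0.72
ee_pos: [0.3268, -0.3407, 0.2419]
tool_rot: [-0.0, 0.998, 0.06, -0.0]
ft_force: [-0.0, -0.9, 0.9]
grip_width: -0.0002
grasp_force: 0.0
```

```bash
cat >> h.py <<'E'
def go(X,tilt=0.,tgt_yaw=None):
    "tool-frame shift (units) to bring TCP to X, then turn to yaw/tilt"
    from bench import state
    s=state();q=s["tool_rot"];R=Ro.from_quat([q[1],q[2],q[3],q[0]])
    p=np.load("p.npy"); yaw=p[2] if tgt_yaw is None else tgt_yaw
    T=Ro.from_euler("ZYX",[yaw,-tilt,np.pi])
    print("t",round(s["t"],2),"pos",s["ee_pos"].round(4) if hasattr(s["ee_pos"],"round") else s["ee_pos"],"F",np.round(s["ft_force"],1),"grip",round(float(s["grip_width"]),4))
    print("toolz",R.apply([0,0,1]).round(3),"shift",(R.inv().apply(np.array(X)-s["ee_pos"])/.2).round(4),"turn",((R.inv()*T).as_rotvec()/(2*np.pi)).round(4))
    print("shift after turn",(T.inv().apply(np.array(X)-s["ee_pos"])/.2).round(4),"T z",T.apply([0,0,1]).round(3))
E
python3 -c "
from h import *
go([.554,-.049,.23])"
```

```text
t 0.72 pos [ 0.3268 -0.3407  0.2419] F [-0.  -0.9  0.9] grip -0.0002
toolz [-0.  0. -1.] shift [ 1.3036 -1.3109  0.0597] turn [-0.0001  0.     -0.0002]
shift after turn [ 1.305  -1.3095  0.0594] T z [ 0. -0. -1.]
```

Call:
play_rows(
  commands="0.22 -0.22 0 0 0 0 0; 0.22 -0.22 0 0 0 0 0; 0.22 -0.22 0 0 0 0 0; 0.22 -0.22 0 0 0 0 0; 0.22 -0.22 0 0 0 0 0",
)

```text
t: 1.35
ee_pos: [0.5187, -0.0953, 0.242]
tool_rot: [0.0, 0.998, 0.061, -0.0]
ft_force: [1.1, -0.9, -0.3]
grip_width: -0.0001
grasp_force: 0.0
```

Call:
play_rows(
  commands="0.2 -0.21 0 0 0 0 0; 0 0 0.08 0 0 0 0; 0 0 0.04 0 0 0 0",
)

```text
t: 1.72
ee_pos: [0.5518, -0.0508, 0.2164]
tool_rot: [-0.0, 0.998, 0.061, -0.001]
ft_force: [0.2, -0.6, -0.0]
grip_width: -0.0003
grasp_force: 0.0
```

```bash
python3 -c "
from h import *
go([.554,-.049,.20])
from bench import camera
import cv2,pickle
c=camera('wrist');cv2.imwrite('pics/w1.png',c['frame'][:,:,::-1]);pickle.dump(c,open('w1.pkl','wb'))"
```

```text
t 1.73 pos [ 0.5518 -0.0508  0.2164] F [ 0.2 -0.6 -0. ] grip -0.0003
toolz [-0.003  0.    -1.   ] shift [ 0.0124 -0.0075  0.0819] turn [-0.0001  0.0005 -0.    ]
shift after turn [ 0.0121 -0.0075  0.0819] T z [ 0. -0. -1.]
```

View pics/w1.png

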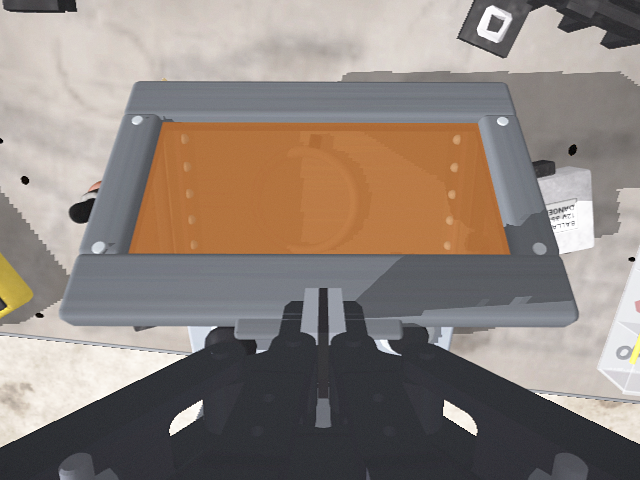

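Call:
play_rows(
  commands="0.025 -0.008 0.05 0 0 0 0; 0 0 0.05 0 0 0 0; -0.03 0 0.05 0 0 0 0",
)

```text
t: 2.15
ee_pos: [0.5514, -0.0497, 0.1882]
tool_rot: [0.0, 0.998, 0.06, 0.001]
ft_force: [0.3, -1.1, 3.0]
grip_width: 0.0005
grasp_force: 1.3
```

Call:
play_rows(
  commands="-0.045 0 0.06 0 0 0 0; -0.04 0 0.06 0 0 0 0; -0.03 0 0.06 0 0 0 0; -0.025 0 0.06 0 0 0 0",
)

```text
t: 2.65
ee_pos: [0.5231, -0.0529, 0.1401]
tool_rot: [0.0, 0.998, 0.061, 0.0]
ft_force: [0.3, -1.0, 4.7]
grip_width: -0.0
grasp_force: 2.2
```

Call:
play_rows(
  commands="-0.02 0 0.06 0 0 0 0; -0.015 0 0.04 0 0 0 0; 0 0 0.015 0 0 0 0; 0 0 0 0 0 0 0",
)

```text
t: 3.15
ee_pos: [0.5171, -0.0536, 0.1175]
tool_rot: [0.0, 0.998, 0.061, 0.001]
ft_force: [2.4, -0.4, 3.3]
grip_width: -0.0001
grasp_force: 1.9
```

Call:
play_rows(
  commands="0 0 0.01 0 0 0 0; 0 0 0.01 0 0 0 0; 0 0 0.01 0 0 0 0; 0 0 0 0 0 0 0",
)

```text
t: 3.65
ee_pos: [0.5166, -0.0537, 0.112]
tool_rot: [0.0, 0.998, 0.061, 0.0]
ft_force: [-2.6, -1.8, 9.6]
grip_width: -0.0003
grasp_force: 4.8
```

Call:
play_rows(
  commands="0 0 0.01 0 0 0 0; 0 0 0 0 0 0 0",
)

```text
t: 3.9
ee_pos: [0.5166, -0.0537, 0.1118]
tool_rot: [0.0, 0.998, 0.061, 0.0]
ft_force: [-9.0, -0.2, 21.1]
grip_width: -0.0004
grasp_force: 10.6
```

Call:
play_rows(
  commands="0 0 -0.05 0 0 0 0; 0 0 -0.2 0 0 0 0; -0.2 0 -0.15 0 0 0 0; -0.22 0 0 0 0 0 0; -0.22 0 0 0 0 0 0",
)

```text
t: 4.53
ee_pos: [0.3878, -0.0687, 0.1885]
tool_rot: [-0.0, 0.998, 0.061, -0.001]
ft_force: [-0.2, -0.0, 0.4]
grip_width: -0.0001
grasp_force: 0.0
```

```bash
python3 -c "
from h import *
go([.39,-.07,.19])
from bench import camera
import cv2,pickle
d={n:camera(n) for n in('wrist','scene')}
pickle.dump(d,open('w2.pkl','wb'))
cv2.imwrite('pics/w2.png',d['wrist']['frame'][:,:,::-1])
cv2.imwrite('pics/s2.png',cv2.resize(d['scene']['frame'][190:340,270:440,::-1],None,fx=4,fy=4,interpolation=cv2.INTER_CUBIC))"
```

```text
t 4.53 pos [ 0.3878 -0.0687  0.1885] F [-0.2 -0.   0.4] grip -0.0001
toolz [-0.002  0.001 -1.   ] shift [ 0.0101  0.0075 -0.0076] turn [-0.0001  0.0003 -0.    ]
shift after turn [ 0.0101  0.0075 -0.0076] T z [ 0. -0. -1.]
```

View pics/w2.png

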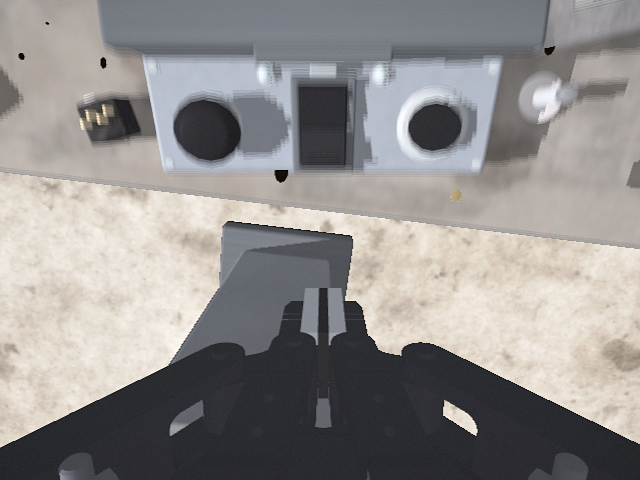

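View pics/s2.png

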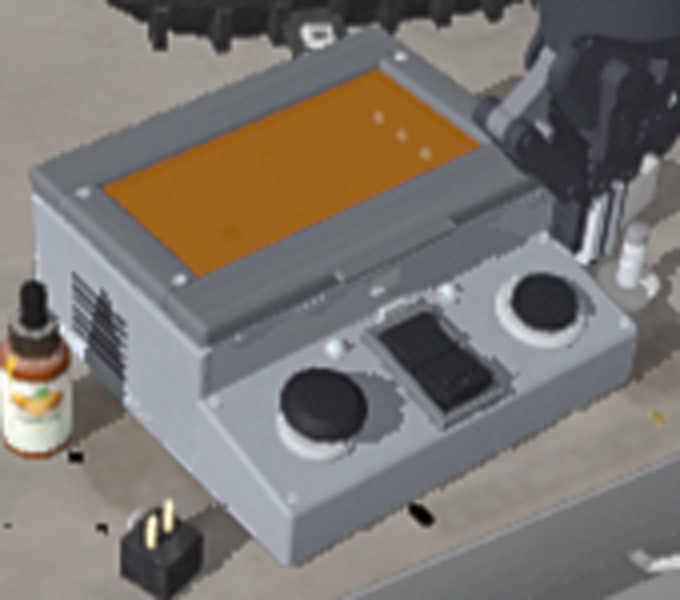

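The lid stays shut. The wrist view shows stop at about (207,130), start at (435,127) and the rocker paddle at (324,125), with its near end at row 165. I'll refit the pose with these.

Run:
```python
import pickle,numpy as np
from h import *
from scipy.optimize import least_squares
d=pickle.load(open("w2.pkl","rb"));d["top"]=pickle.load(open("c1.pkl","rb"))["top"]
t=lambda u,v:(270+u/4,180+v/4)
s=lambda u,v:(270+u/4,190+v/4)
F=[("wrist",deck(-.105,.11,0),(165,172)),("wrist",deck(-.105,-.11,0),(483,172)),("wrist",deck(-.073,-.07,.011),(435,127)),("wrist",deck(-.073,.07,.027),(207,130)),("wrist",deck(-.104,0,0),(325,171)),
("top",deck(-.105,.11,0),t(112,532)),("top",deck(-.105,-.11,0),t(541,474)),("top",deck(-.073,-.07,.011),t(462,426)),("top",deck(-.073,.07,.027),t(182,468)),
("scene",deck(-.073,-.07,.011),s(546,300)),("scene",deck(-.073,.07,.027),s(323,402))]
f=lambda p:np.concatenate([proj(d[k],W(p,X))-u for k,X,u in F])
r=least_squares(f,np.load("p.npy")[:3],loss="soft_l1");p=r.x;print(p);print(r.fun.reshape(-1,2).round(1).tolist())
np.save("p.npy",p)
T=np.array([-np.sin(.21),0,np.cos(.21)])
for nm,X in [("rocker",deck(-.090,0,.014)),("start",deck(-.073,-.07,.011)),("stop",deck(-.073,.07,.027))]: print(nm,W(p,X).round(4))
Y=deck(-.090,0,.014)+.0411*T   # TCP 30 mm clear
go(W(p,Y),.21); print(W(p,Y))
```

```text
[ 0.53067998 -0.05302481  0.1191323 ]
[[-3.6, -0.8], [4.3, 0.2], [3.8, -0.6], [-3.1, 1.6], [-0.6, -0.7], [-1.0, 1.2], [0.8, 0.9], [-0.0, 0.6], [-0.0, 1.2], [1.2, -1.6], [2.1, -3.1]]
rocker [ 0.4384 -0.0641  0.0589]
start [ 0.4642 -0.1315  0.0596]
stop [0.4443 0.0071 0.0752]
t 4.62 pos [ 0.3864 -0.0688  0.1881] F [ 0.3 -0.3 -0.6] grip 0.0
toolz [-0.003  0.001 -1.   ] shift [0.2192 0.008  0.4445] turn [-0.0002  0.0338  0.0002]
shift after turn [0.1206 0.0072 0.4808] T z [ 0.207  0.025 -0.978]
[ 0.42991316 -0.06508651  0.09908664]
```

Call:
play_rows(
  commands="0 0 0 0 0.017 0 0; 0 0 0 0 0.017 0 0; 0.06 0.004 0.2 0 0 0 0; 0.06 0.004 0.2 0 0 0 0; 0 0 0.08 0 0 0 0",
)

```text
t: 5.25
ee_pos: [0.4325, -0.0645, 0.0973]
tool_rot: [-0.008, 0.993, 0.061, 0.104]
ft_force: [-0.2, 0.5, -0.0]
grip_width: -0.0
grasp_force: 0.0
```

```bash
python3 -c "
from h import *
p=np.load('p.npy');go(W(p,deck(-.090,0,.014)+.0111*n),.21)"
```

```text
t 5.25 pos [ 0.4325 -0.0645  0.0973] F [-0.2  0.5 -0. ] grip -0.0
toolz [ 0.206  0.028 -0.978] shift [-0.0112  0.0018  0.1387] turn [-0.0005  0.0002  0.0004]
shift after turn [-0.0113  0.0014  0.1387] T z [ 0.207  0.025 -0.978]
```

Call:
play_rows(
  commands="-0.012 0.001 0.08 0 0 0 0; 0 0 0.03 0 0 0 0; 0 0 0.015 0 0 0 0; 0 0 0 0 0 0 0",
)

```text
t: 5.75
ee_pos: [0.4363, -0.0651, 0.0759]
tool_rot: [-0.006, 0.992, 0.06, 0.107]
ft_force: [-0.5, 0.0, -0.1]
grip_width: -0.0002
grasp_force: 0.0
```

Call:
play_rows(
  commands="0 0 0.012 0 0 0 0; 0 0 0.01 0 0 0 0; 0 0 0 0 0 0 0",
)

```text
t: 6.12
ee_pos: [0.4372, -0.065, 0.0715]
tool_rot: [-0.006, 0.992, 0.06, 0.107]
ft_force: [-0.5, -0.4, 1.3]
grip_width: -0.0003
grasp_force: 0.3
```

Call:
play_rows(
  commands="0 0 0.01 0 0 0 0; 0 0 0.008 0 0 0 0; 0 0 0 0 0 0 0",
)

```text
t: 6.5
ee_pos: [0.4378, -0.0649, 0.0677]
tool_rot: [-0.006, 0.992, 0.06, 0.106]
ft_force: [-0.0, 0.9, 0.7]
grip_width: -0.0002
grasp_force: 0.4
```

Call:
play_rows(
  commands="0 0 0.008 0 0 0 0; 0 0 0.006 0 0 0 0; 0 0 0 0 0 0 0",
)

```text
t: 6.88
ee_pos: [0.4383, -0.0647, 0.0648]
tool_rot: [-0.007, 0.992, 0.06, 0.106]
ft_force: [0.2, 0.1, -0.4]
grip_width: 0.0002
grasp_force: 0.0
```

Call:
play_rows(
  commands="0 0 0.006 0 0 0 0; 0 0 0.004 0 0 0 0; 0 0 0 0 0 0 0",
)

```text
t: 7.25
ee_pos: [0.4388, -0.0648, 0.064]
tool_rot: [-0.006, 0.992, 0.061, 0.106]
ft_force: [-8.6, 0.9, 9.8]
grip_width: -0.0001
grasp_force: 6.0
```

Call:
play_rows(
  commands="0 0 -0.05 0 0 0 0; 0 0 -0.15 0 0 0 0; 0 0.15 -0.05 0 0 0 0; 0.04 0.2 0 0 0 0 0; 0 0 0 0 0 0 0",
)

```text
t: 7.88
ee_pos: [0.445, -0.1365, 0.1144]
tool_rot: [-0.006, 0.992, 0.059, 0.107]
ft_force: [0.4, 0.8, -0.5]
grip_width: -0.0002
grasp_force: 0.0
```

```bash
python3 -c "
from h import *
p=np.load('p.npy');go(W(p,deck(-.073,-.07,.011)+.0111*n),.21)
from bench import camera
import cv2,pickle
d={n:camera(n) for n in('wrist','scene')}
a=cv2.resize(d['scene']['frame'][240:310,330:440,::-1],None,fx=5,fy=5,interpolation=cv2.INTER_CUBIC)
b=cv2.resize(d['wrist']['frame'][:,:,::-1],(336,252))
im=np.zeros((602,550,3),np.uint8);im[:350]=a;im[350:,:336]=b
cv2.imwrite('pics/s3.png',im)"
```

```text
t 7.88 pos [ 0.445  -0.1365  0.1144] F [ 0.4  0.8 -0.5] grip -0.0002
toolz [ 0.212  0.024 -0.977] shift [ 0.0379 -0.0135  0.2333] turn [ 0.0002 -0.0007  0.    ]
shift after turn [ 0.039  -0.0133  0.2331] T z [ 0.207  0.025 -0.978]
```

View pics/s3.png

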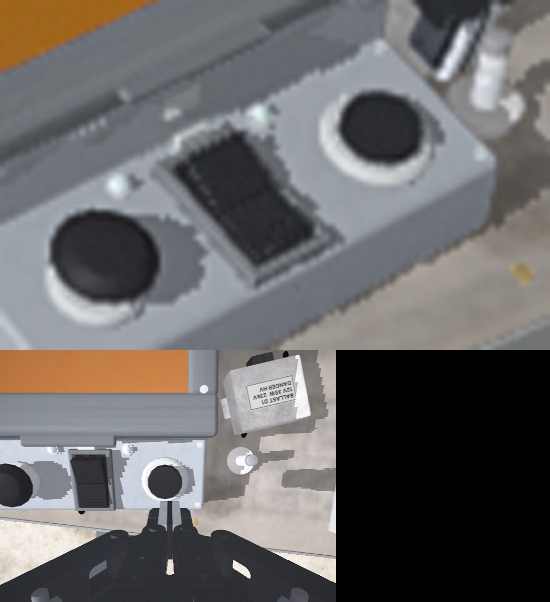

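The rocker's near half is now level and its far half raised, and the start button is centred ahead of the fingers (inset: button (165,482), fingers x≈169). Next is the start button.

Call:
play_rows(
  commands="0.038 -0.013 0.1 0 0 0 0; 0 0 0.09 0 0 0 0; 0 0 0.025 0 0 0 0; 0 0 0 0 0 0 0",
)

```text
t: 8.48
ee_pos: [0.4605, -0.1294, 0.0733]
tool_rot: [-0.007, 0.992, 0.061, 0.106]
ft_force: [0.3, 0.2, 0.6]
grip_width: 0.0001
grasp_force: 0.0
```

Call:
play_rows(
  commands="0 0 0.015 0 0 0 0; 0 0 0.015 0 0 0 0; 0 0 0.008 0 0 0 0; 0 0 0 0 0 0 0",
)

```text
t: 8.98
ee_pos: [0.4626, -0.1299, 0.0663]
tool_rot: [-0.006, 0.992, 0.06, 0.107]
ft_force: [-0.1, -0.2, 4.0]
grip_width: 0.0
grasp_force: 1.8
```

```bash
python3 -c "
from h import *
p=np.load('p.npy');go(W(p,deck(-.073,-.07,.005)+.0111*n),.21)"
```

```text
t 8.97 pos [ 0.4626 -0.1299  0.0663] F [-0.1 -0.2  4. ] grip 0.0
toolz [ 0.211  0.025 -0.977] shift [-0.0003  0.0088  0.0088] turn [-0.     -0.0007  0.0004]
shift after turn [-0.0002  0.0088  0.0088] T z [ 0.207  0.025 -0.978]
```

Call:
play_rows(
  commands="0 0 0.007 0 0 0 0; 0 0 0.005 0 0 0 0; 0 0 0 0 0 0 0",
)

```text
t: 9.35
ee_pos: [0.4632, -0.1298, 0.0638]
tool_rot: [-0.006, 0.992, 0.06, 0.107]
ft_force: [-0.4, 0.6, 5.0]
grip_width: -0.0003
grasp_force: 2.4
```

Call:
play_rows(
  commands="0 0 0.005 0 0 0 0; 0 0 0 0 0 0 0",
)

```text
t: 9.6
ee_pos: [0.4633, -0.1299, 0.0637]
tool_rot: [-0.006, 0.992, 0.061, 0.107]
ft_force: [-5.1, 2.3, 13.3]
grip_width: -0.0002
grasp_force: 7.2
```

Hard stop at 13 N, so the button is fully in. Retract and check.

Call:
play_rows(
  commands="0 0 -0.05 0 0 0 0; 0 0 -0.15 0 0 0 0; -0.1 0 -0.25 0 0 0 0; -0.2 0 -0.1 0 0 0 0; 0 0 0 0 0 0 0",
)

```text
t: 10.22
ee_pos: [0.3804, -0.1401, 0.1581]
tool_rot: [-0.006, 0.992, 0.06, 0.107]
ft_force: [0.2, 0.3, -0.8]
grip_width: 0.0002
grasp_force: 0.0
```

```bash
python3 -c "
from h import *
from bench import camera,state
import cv2
d={n:camera(n) for n in('wrist','scene')}
a=cv2.resize(d['scene']['frame'][190:340,270:440,::-1],None,fx=2.2,fy=2.2,interpolation=cv2.INTER_CUBIC)
b=cv2.resize(d['wrist']['frame'][:,:,::-1],(374,270))
cv2.imwrite('pics/s4.png',np.vstack([a[:330,:374],b]))
print(state()['ft_force'],state()['t'])"
```

```text
[-0.13466884 -0.29484503 -0.85415283] 10.325
```

View pics/s4.png

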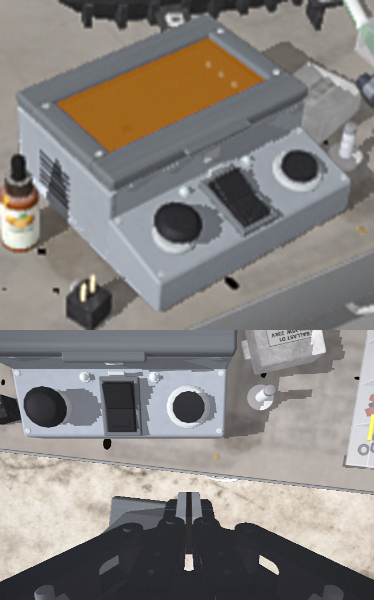

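The picture shows the lid shut, the rocker tipped, the start button back out at (188,406) in the inset, and the surroundings undisturbed.

```bash
python3 -c "
from bench import job_done
print(job_done())"
```

```text
the job is handed in; nothing more can be done
None
```

The job is handed in at about 10 s of the 43 s: the lid stays shut by itself, the rocker is tipped on, and the start button was pressed to its stop and is back out. The stop button was not pressed, and nothing around the box looks moved in the last picture.

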